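# Stop the stirrer, reset the stop, and hold the dip probe in its guide

## Robot

A 6-joint arm with a two-finger parallel gripper is mounted at the origin on a cart in front of the work surface, level with it; the furniture and walls round the work are solid. World frame = base frame: x ahead of the robot, y to its left, z up, the work surface at z = 0. Lengths are in m, angles in rad, forces in N, time in s.
With the tool pointing down it reaches from about 0.25 to 0.725 m from the base axis. Payload 4 kg.
Tool frame: the origin (TCP) lies at the very end of the fingers, on their centre line; the grasp point (between the pads) lies 19 mm behind it; z points along the fingers, y is the line along which they close (so a half turn about z gives the same grasp; the last joint's range is limited). The gripper opens to 85 mm and grips with 20 to 120 N. Pads are 22 mm wide; open, the fingers measure 114 mm over their backs; the gripper's body (76 mm by 85 mm) begins 54 mm behind the grasp point. The pads swing forward as they close: fully open they stand 13 mm farther back than shut.
Start: joints at [1.264, 0.241, 0.005, 1.335, 0, 1.571], TCP at [0.151, 0.477, 0.231] pointing down, gripper open.
Joint ranges: [-2.72, 2.72], [-1.05, 1.87], [-1.09, 1.28], [-1.99, 2.15], [-1.42, 1.44], [-3.14, 3.14]. Speed limits (rad/s): [2.79, 2.79, 3.14, 3.14, 3.14, 3.14].

## Interface

Orientations are given as a unit quaternion [x, y, z, w].
In Python, from workcell import bot gives the robot as it stands.
- The arm moves only by the tool carry_out, never from a script. Its argument "increments" is one flat list of numbers, 5 for each row, row after row: the finger opening in cm, from 0 to 8.54, then the shift along the tool's x, y, z in cm, then the turn about the tool's z in rad. A call has exactly 5 rows; each row shifts and turns the commanded pose from where the row before left it, along the tool's axes as they then stand; what a row does not reach is not made up. A row lasts 1/8 s, in which the tool goes at most 62.5 mm and 10.7 degrees, less where a joint would pass 70% of its speed; a pose out of reach is approached as far as the arm can. A call with a gripper value outside its range is refused whole. The fingers move at their own pace and stop on an object; the grip force is fixed at half the most. Time passes only in rows, so rows that do not move let the fingers close, or fill a call up. It gives the time, the measured TCP pose, the force, the opening and the grip force at its end, in the units of the state.
- bot.get_obs(): the state, without advancing time (a new reading comes with each control period).
- bot.camera(name): name is "side" or "top" or "wrist"; returns a dict with "pixels" (420x560x3 uint8, blue, green, red), "range_z" (420x560 float32, m along the optical axis (not along the pixel's ray), 0 where there is no reading), "mtx" (3x3 intrinsics, pixels), "eye" and "attitude" of the camera in the world. Camera axes: x right, y down, z forward; pixel columns grow to the right and rows downward; lengths in m; the calibration is good to about 2 mm. A picture is of the moment at which its call begins.
- bot.job_done(): hands the job in; it is judged then, once.
Trained networks look in a picture, given as the dict that the camera call returned (one of the last four; its "shot" number tells which), for a name from the list of things; names that differ only in an ending like _2 or _b are one class to them, and where a whole thing is asked for, a point or a joint stands for the part that bears it (a point fixed in the world has none). Each returns a list of dicts, best first, with "p" (0 to 1); they miss things now and then, are a little off and sometimes report something else, mostly with a low value. They report only what shows in the picture. A call takes as long as a camera call. They do not tell look-alikes from the thing itself.
- bot.find_in(picture, name): "xyz" ([x, y, z] in m, in the coordinates of the camera as it stood for that picture, good to about 4 mm: the middle of the surface that is visible of it).
- bot.regions_of(picture, name): "mask" (420x560 bool, what is visible of it).
- bot.place_of(picture, name): "xyz" ([x, y, z] in m, in the coordinates of the camera as it stood for that picture, good to about 4 mm: a listed point, or the origin of a listed thing).
The state is a dict: "clock": time; "joint_pos": joint angles; "joint_vel": joint speeds; "tau": joint torques, N m; "eef_pos": TCP position; "tool_rot": TCP orientation; "ft_force": force on the tool from outside, world axes, zero at the start; "ft_torque": the same for the moment, N m; "grip_width": finger opening in m; "grasp_force": force on a finger pad.
Only numpy, scipy, OpenCV 4.12 (cv2) and the standard library are available. Lean on these libraries where they do the work, as an engineer would, in place of code of your own. Each camera call takes 0.05 s, during which the arm holds its last target. There are 200 camera calls.

## Task

The stirrer must stand still for a reading: push the mushroom stop button fully down and let it spring back up, then turn its cap clockwise as far as it goes to reset the station. Then lift the probe rod (the tall-headed one) out of the rest and lower it upright through the hole in the guide plate without touching the plate or the beaker below, until the dark ring on its stem is level with the top of the plate, and hold it there centred and still for three seconds. Finish while still holding it there, and leave the short plug in the rest, the beaker and the loose stopper where they are.

Things in the scene. Friction and masses are not known exactly. Their poses are not given: they have to be found in the camera images.
- guide_top (a point): Centre of the guide hole at the top face of the station's metal guide plate, 102 mm above the bench. The plate is 104 x 100 mm and 12 mm thick with one round through hole of 22 mm diameter, carried by two posts on its +x side (nuts on them rise 5 mm above the plate) over a 110 x 110 x 10 mm grey foot. The station is fixed to the bench; it turns only a little about the vertical. z is up.
- dip_beaker: Small clear glass beaker, 46 x 50 mm and 64 mm high, loose, standing on the station's foot under the hole (rim 16 mm below the underside of the guide plate). Origin at the centre of its underside.
- probe_grip (a point): Middle of the gripping head of the probe rod (80 g or so). Loose, upright rod: ribbed grey head 20 mm in diameter and 50 mm high (25 mm above and below this point), under it a flange 26 mm in diameter and 4 mm thick, under that a straight steel stem 10 mm in diameter and 100 mm long. At the start it hangs by its flange in one of the two holes of the rest. z runs up along the rod.
- probe_mark (a point): On the axis of the probe rod at the thin dark ring on its stem: 58 mm above the tip, 71 mm below the middle of the head.
- probe_tip (a point): Lower end of the probe rod's stem, on its axis, 129 mm below the middle of the head. z runs up along the rod.
- probe: The probe rod itself; origin on its axis at the underside of the flange, 100 mm above the tip and 29 mm below the middle of the head.
- rest: Metal rest for rods, fixed to the bench: plate 60 x 160 mm, 10 mm thick, its top 120 mm above the bench, on two end legs, with two through holes of 16 mm diameter 45 mm either side of its centre along its y axis. Origin on the bench under its centre.
- plug_top (a point): Top of the short blanking plug that hangs in the other hole of the rest: a flat disc head 32 mm in diameter and 14 mm high with a 60 mm stem. Loose; stays where it is.
- stopper: Small loose tapered rubber stopper, 25 mm in diameter and 24 mm high, standing on the bench; stays where it is. Origin at the centre of its underside.
- stop_top (a point): Centre of the top of the black mushroom cap of the stop button, 80 mm above the bench when up. The cap is round, 40 mm in diameter and 18 mm high, with a clear gap of 14 mm under it to the collar (30 mm in diameter) and 26 mm to the grey box (70 x 80 x 36 mm), which is fixed to the bench.
- stop_plunger (a joint): Downward travel of the mushroom cap in m: 0 = up, 0.006 = fully down. A spring pushes it up (about 1 N at first, 5 N when fully down); it does not latch down.
- stop_cap (a joint): Turn of the mushroom cap in rad, grows clockwise as seen from above; starts near 0, end stop at 1.1 (63 degrees), which is the reset position; it stays where it is left (friction 0.03 N m).
- station: The fixed station (foot, posts and guide plate). Origin on the bench under the guide hole.
Things that resemble listed ones, but are neither listed nor needed, are in the scene too. Leave any blue look-alike of the probe alone.

How it is judged:
On the way, in this order (a step that is already met when the one before it is completed fails the run):
1. the mushroom button is pushed fully down (value of joint stop_plunger above 0.0045 m), for 0.1 s.
2. the cap is up again and turned clockwise to its reset position (value of joint stop_cap above 0.85 rad and value of joint stop_plunger below 0.002 m), for 0.2 s.
3. the probe rod is held clear of the rest, its tip above the guide plate's height (z of probe_tip in the frame of guide_top above 0.003 m and contact force between probe and the fingers above 1 N), for 0.1 s.
4. the probe is held centred in the guide hole, ring level with the plate, for a reading (z of probe_mark in the frame of guide_top between -0.01 and 0.01 m and horizontal distance between probe_mark and guide_top below 0.004 m and horizontal distance between probe_tip and guide_top below 0.008 m and angle between probe_tip's own z axis and vertical below 0.1 rad and contact force between probe and the fingers above 1 N and contact force between probe and station below 0.2 N and contact force between probe and dip_beaker below 0.2 N), for 2 s.
At the end, for the whole second after the job is handed in: Probe held still by the fingers alone, within 0.1 rad of upright, ring within 10 mm of the plate top's height and 4 mm of the hole axis, tip within 8 mm of it, touching neither station nor beaker; stop button up, cap turned at least 0.85 rad; plug, beaker and stopper left in place (all of step 2 and all of step 4 and linear speed of probe below 0.02 m/s); the arm keeps its last pose, push and grip.
It fails at once if the probe touches the guide plate or the station (contact force between probe and station above 0.5 N).
It fails at once if the probe touches the beaker (contact force between probe and dip_beaker above 0.5 N).
It fails at once if the beaker is moved (distance of dip_beaker from where it was at the start of the episode above 0.015 m).
It fails at once if the plug is taken out of or knocked in the rest (distance of plug_top from where it was at the start of the episode above 0.02 m).
It fails at once if the stopper is moved (distance of stopper from where it was at the start of the episode above 0.02 m).
It also fails if it takes over 69 s, if anything falls off the work surface, if the arm or the gripper's body presses on something with over 40 N, if the wrist force passes 120 N, or if a joint passes its speed limit or range.

## Working session

There is one attempt and no reset: what is moved stays moved. The work goes in short steps, Python scripts to look and compute and a tool call to move; the robot and the scene stay as the last step left them, time stands still between calls to the robot, and variables do not carry over. Pictures are saved under pics/ and viewed, at most 10 in all, crops included, and the job is handed in when it is done.

Besides the shell and the picture viewer there is one more tool, called as name(argument=value, ...), one argument or row to a line, values as JSON. carry_out: Moves the arm, as the interface text tells. Its arguments: {"type":"object","properties":{"increments":{"type":"array","items":{"type":"number"}}},"required":["increments"]}

```bash
mkdir -p pics
cat > h.py <<'E'
from workcell import bot
import numpy as np, cv2
from scipy.spatial.transform import Rotation as R
def cam(n):
    c=bot.camera(n); return c
def rot(c):
    a=np.array(c["attitude"],float)
    return a if a.shape==(3,3) else R.from_quat(a).as_matrix()
def w(c,p): return rot(c)@np.array(p)+np.array(c["eye"])
def px(c,p):
    q=rot(c).T@(np.array(p)-np.array(c["eye"])); q=np.array(c["mtx"])@q; return q[:2]/q[2]
def cloud(c):
    z=c["range_z"]; v,u=np.indices(z.shape); K=np.array(c["mtx"])
    P=np.stack([(u-K[0,2])/K[0,0]*z,(v-K[1,2])/K[1,1]*z,z],-1)
    return P@rot(c).T+np.array(c["eye"])
E
python3 - <<'E'
from h import *
ims=[]
for n in ["top","side"]:
    c=cam(n); cv2.imwrite(f"pics/{n}0.png",c["pixels"])
    print(n,c["eye"],np.round(c["attitude"],3),c["mtx"][0][0])
    for nm in ["guide_top","dip_beaker","probe_grip","probe_tip","rest","plug_top","stopper","stop_top","station","probe_mark"]:
        for r in bot.place_of(c,nm)[:3]:
            p=w(c,r["xyz"]); print(nm,round(r["p"],2),np.round(p,3),np.round(px(c,p)))
print(bot.get_obs())
E
```

```text
top [0.40663874 0.15704097 0.98119138] [ 0.717 -0.696  0.039 -0.019] 382.5450790756006
guide_top 0.9 [0.5   0.092 0.103] [295. 202.]
guide_top 0.33 [ 0.462 -0.094  0.076] [371. 222.]
dip_beaker 0.45 [0.499 0.101 0.009] [289. 207.]
probe_grip 0.7 [0.576 0.347 0.13 ] [183. 164.]
probe_grip 0.6 [0.494 0.425 0.151] [143. 198.]
probe_grip 0.45 [0.498 0.095 0.004] [291. 207.]
probe_tip 0.54 [ 0.574  0.349 -0.003] [193. 175.]
rest 0.84 [0.479 0.384 0.001] [177. 211.]
plug_top 0.65 [0.472 0.34  0.132] [183. 210.]
stopper 0.56 [ 0.407  0.225 -0.001] [239. 241.]
stop_top 0.81 [ 0.459 -0.092  0.076] [370. 223.]
station 0.76 [0.497 0.097 0.   ] [290. 208.]
probe_mark 0.44 [0.574 0.348 0.058] [189. 171.]
side [0.32110568 0.97799672 0.52286439] [-0.094  0.841 -0.531  0.049] 480.47911466949824
guide_top 0.59 [0.497 0.097 0.104] [283. 209.]
dip_beaker 0.88 [0.499 0.098 0.016] [281. 247.]
probe_grip 0.76 [0.576 0.353 0.129] [202. 255.]
probe_grip 0.68 [0.489 0.427 0.151] [241. 276.]
probe_tip 0.9 [0.571 0.351 0.003] [209. 319.]
rest 0.67 [0.482 0.387 0.002] [254. 341.]
plug_top 0.67 [0.473 0.339 0.13
[... 286 characters left out ...]
[283. 252.]
{'clock': 1.1, 'joint_pos': array([ 1.26401113e+00,  2.40587338e-01,  5.03330474e-03,  1.33520077e+00,
       -2.00325807e-05,  1.57078515e+00]), 'joint_vel': array([0.00049025, 0.00018605, 0.00124649, 0.00057407, 0.00045498,
       0.00061156]), 'tau': array([-1.84758341e-03, -3.72224629e+01,  2.52694130e+01,  1.32382393e-03,
       -9.77895661e-05,  1.59301596e-06]), 'eef_pos': array([0.15100824, 0.47666766, 0.23132553]), 'tool_rot': array([1.52786244e-01, 9.88259259e-01, 1.89859696e-05, 1.30707780e-05]), 'ft_force': array([ 0.43583238, -0.76936011,  0.52521794]), 'ft_torque': array([-0.0130512 , -0.00621571, -0.04814619]), 'grasp_force': 0.0, 'grip_width': 0.08557938164013791}
```

View pics/top0.png

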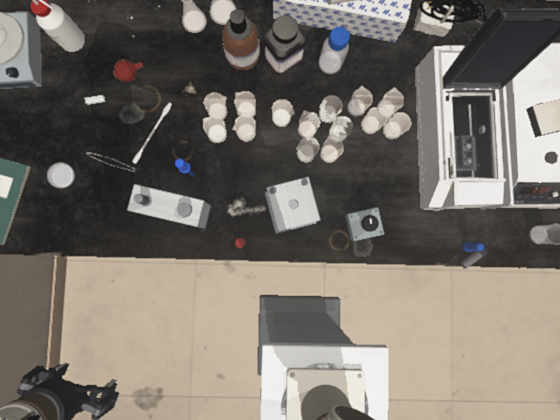

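View pics/side0.png

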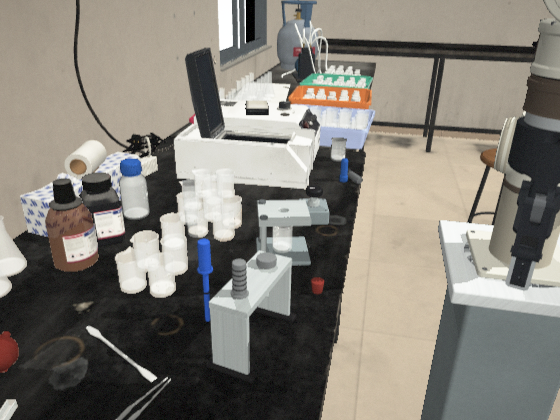

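The top view shows the rest (130–210, 185–228) with the ribbed probe at (143,198) and the plug at (183,210). The blue look-alike stands at (183,165), the guide plate hole is at (295,203), the cap at (370,222), and the stopper at (240,242). The side view agrees, so the networks' first hits hold, except that probe_grip must take the (0.49, 0.426) candidate.

Run:
```python
from h import *
for n in ["top","side"]:
    c=cam(n); P=cloud(c).reshape(-1,3); P=P[c["range_z"].ravel()>0]
    def box(x0,x1,y0,y1,z0,z1):
        m=(P[:,0]>x0)&(P[:,0]<x1)&(P[:,1]>y0)&(P[:,1]<y1)&(P[:,2]>z0)&(P[:,2]<z1); return P[m]
    q=box(.42,.50,-.13,-.05,.07,.09); print(n,"cap",len(q),q.mean(0),(q.min(0)+q.max(0))/2)
    q=box(.46,.53,.40,.46,.165,.19); print("probe",len(q),q.mean(0) if len(q) else 0)
    q=box(.44,.51,.31,.37,.127,.145); print("plug",len(q),q.mean(0) if len(q) else 0)
    q=box(.42,.56,.02,.17,.095,.11)
    (cx,cy),s,a=cv2.minAreaRect(q[:,:2].astype(np.float32)); print("plate",cx,cy,s,a,q[:,2].mean())
    q=box(.35,.65,-.25,-.135,.03,.5); print("near button: n",len(q),q.min(0) if len(q) else 0,q.max(0) if len(q) else 0)
    q=box(.40,.65,.3,.55,.18,.5); print("tall near rest",len(q),q.max(0) if len(q) else 0)
```

```text
top cap 229 [ 0.4584623  -0.0882054   0.07910457] [ 0.45915887 -0.08913096  0.07693777]
probe 81 [0.49112622 0.42752621 0.17296374]
plug 163 [0.47335862 0.33994651 0.13387849]
plate 0.49699097871780396 0.09681843221187592 (0.10402454435825348, 0.10018917918205261) 16.438140869140625 0.10235661828698221
near button: n 1385 [ 0.50262089 -0.24993364  0.03002426] [ 0.64994365 -0.22915317  0.13856313]
tall near rest 0 0
side cap 129 [ 0.45735832 -0.08126448  0.07765775] [ 0.45818671 -0.08633663  0.07669707]
probe 158 [0.49028842 0.43379097 0.17193316]
plug 230 [0.47233137 0.34613698 0.13315299]
plate 0.4957902729511261 0.09898516535758972 (0.10615085065364838, 0.10543312877416611) 18.259090423583984 0.10207728673155891
near button: n 1776 [ 0.50255961 -0.24998297  0.03003104] [ 0.64991651 -0.22232407  0.13612276]
tall near rest 0 0
```

carry_out(
  increments=[8.5,0,0,0,0,8.5,0,0,0,0,8.5,0,0,0,0,8.5,0,0,0,0,8.5,0,0,-2,0],
)

```text
clock: 1.82
eef_pos: [0.1507, 0.4755, 0.25]
tool_rot: [0.153, 0.988, -0.002, -0.0]
ft_force: [-0.9, -0.6, 0.4]
grip_width: 0.0848
grasp_force: 0.0
```

carry_out(
  increments=[8.5,-4,-3.8,0,0,8.5,-4,-3.8,0,0,8.5,-4,-3.8,0,0,8.5,-4,-3.8,0,0,8.5,-4,-3.8,0,0],
)

```text
clock: 2.45
eef_pos: [0.2849, 0.2337, 0.2516]
tool_rot: [0.152, 0.988, 0.0, 0.0]
ft_force: [1.0, 0.5, 1.1]
grip_width: 0.0853
grasp_force: 0.0
```

carry_out(
  increments=[8.5,-4,-3.8,0,0,8.5,-4,-3.8,0,0,8.5,-4,-3.8,0,0,8.5,-4,-3.8,0,0,8.5,-4,-3.8,0,0],
)

```text
clock: 3.08
eef_pos: [0.4183, -0.0082, 0.2516]
tool_rot: [0.153, 0.988, 0.0, 0.001]
ft_force: [0.7, 0.8, 0.6]
grip_width: 0.0852
grasp_force: 0.0
```

```bash
cat >> h.py <<'E'
def delta(t):
    o=bot.get_obs(); M=R.from_quat(o["tool_rot"]).as_matrix(); print("tcp",np.round(o["eef_pos"],4),"q",np.round(o["joint_pos"],2),"d cm",np.round(M.T@(np.array(t)-o["eef_pos"])*100,2), "yang",np.arctan2(M[1,1],M[0,1]))
E
python3 -c "
from h import *
delta([.458,-.089,.15])"
```

```text
tcp [ 0.4183 -0.0082  0.2516] q [-0.02  0.07 -0.15  1.35  0.    0.29] d cm [-6.22 -6.51 10.16] yang 1.263632242656577
```

carry_out(
  increments=[8.5,-2.1,-2.2,2,0,8.5,-2.1,-2.2,2,0,8.5,-2,-2.1,2,0,8.5,0,0,2,0,8.5,0,0,0,0],
)

```text
clock: 3.7
eef_pos: [0.4557, -0.0872, 0.1698]
tool_rot: [0.153, 0.988, 0.0, -0.002]
ft_force: [0.2, -0.8, -0.2]
grip_width: 0.0851
grasp_force: 0.0
```

Run:
```python
from h import *
c=cam("wrist"); cv2.imwrite("pics/w1.png",c["pixels"])
for f in (bot.place_of,bot.find_in):
    for r in f(c,"stop_top")[:2]: print(r["p"],w(c,r["xyz"]))
P=cloud(c).reshape(-1,3); m=(np.abs(P[:,2]-.079)<.006)&(np.hypot(P[:,0]-.458,P[:,1]+.089)<.03)
q=P[m]; print(len(q),q.mean(0),cv2.minEnclosingCircle(q[:,:2].astype(np.float32)))
delta([.458,-.089,.05])
```

```text
0.93 [ 0.45818553 -0.08876574  0.08069458]
0.94 [ 0.45407095 -0.0868241   0.08113084]
2458 [ 0.45646143 -0.08947277  0.07851469] ((0.458377867937088, -0.08985058963298798), 0.020811347290873528)
tcp [ 0.4575 -0.087   0.1722] q [-0.19  0.21 -0.19  1.17  0.    0.12] d cm [-0.09 -0.18 12.22] yang 1.2644687420664722
```

carry_out(
  increments=[8.5,-0.1,-0.2,4,0,8.5,0,0,4,0,8.5,0,0,3,0,8.5,0,0,1.2,0,8.5,0,0,0,0],
)

```text
clock: 4.47
eef_pos: [0.4577, -0.0891, 0.0497]
tool_rot: [0.153, 0.988, -0.0, 0.0]
ft_force: [0.6, -0.7, 0.3]
grip_width: 0.0851
grasp_force: 0.0
```

carry_out(
  increments=[3.5,0,0,0,0,3.5,0,0,0,0,3.5,0,0,0,0,3.5,0,0,0,0,3.5,0,0,0,0],
)

```text
clock: 5.1
eef_pos: [0.4581, -0.0898, 0.0497]
tool_rot: [0.153, 0.988, -0.0, 0.001]
ft_force: [1.0, -1.7, 1.1]
grip_width: 0.0377
grasp_force: 59.9
```

carry_out(
  increments=[3.5,0,0,0.3,0,3.5,0,0,0.3,0,3.5,0,0,0.1,0,3.5,0,0,0,0,3.5,0,0,0,0],
)

```text
clock: 5.72
eef_pos: [0.4582, -0.0898, 0.0444]
tool_rot: [0.153, 0.988, -0.0, 0.001]
ft_force: [-4.1, -2.3, 19.6]
grip_width: 0.0375
grasp_force: 61.5
```

carry_out(
  increments=[3.5,0,0,-0.4,0,3.5,0,0,-0.3,0,3.5,0,0,0,0,3.5,0,0,0,0,3.5,0,0,0,0.1],
)

```text
clock: 6.35
eef_pos: [0.458, -0.0898, 0.0491]
tool_rot: [0.203, 0.979, -0.0, 0.001]
ft_force: [1.8, -4.6, 2.5]
grip_width: 0.0378
grasp_force: 59.9
```

carry_out(
  increments=[3.5,0,0,0,0.17,3.5,0,0,0,0.17,3.5,0,0,0,0.17,3.5,0,0,0,0.17,3.5,0,0,0,0.17],
)

```text
clock: 6.98
eef_pos: [0.458, -0.0898, 0.0491]
tool_rot: [0.59, 0.807, -0.0, 0.001]
ft_force: [2.2, -5.0, 1.3]
grip_width: 0.0376
grasp_force: 60.0
```

carry_out(
  increments=[3.5,0,0,0,0.1,3.5,0,0,0,0.04,3.5,0,0,0,0,3.5,0,0,0,0,3.5,0,0,0,0],
)

```text
clock: 7.6
eef_pos: [0.458, -0.0898, 0.0491]
tool_rot: [0.642, 0.767, -0.0, 0.001]
ft_force: [2.2, -6.1, 0.8]
grip_width: 0.0381
grasp_force: 60.6
```

Run:
```python
from h import *
o=bot.get_obs(); print(o["ft_force"],o["ft_torque"]); delta([.458,-.089,.17])
```

```text
[ 2.2426703  -6.06616095  0.78264759] [-1.10684761 -0.51875296  1.35195652]
tcp [ 0.458  -0.0898  0.0491] q [-0.19  0.34 -0.37  0.85 -0.    1.2 ] d cm [  0.06   0.02 -12.09] yang 0.17772396594620288
```

carry_out(
  increments=[8.5,0,0,0,0,8.5,0,0,0,0,8.5,0,0,0,0,8.5,0,0,0,0,8.5,0,0,-3,0],
)

```text
clock: 8.22
eef_pos: [0.455, -0.0887, 0.0776]
tool_rot: [0.643, 0.766, -0.001, -0.003]
ft_force: [0.2, 0.1, 0.5]
grip_width: 0.085
grasp_force: 0.0
```

carry_out(
  increments=[8.5,0,0,-5,0,8.5,0,0,-5,0,8.5,0,0,-5,0.13,8.5,0,0,-2.5,0.13,8.5,0,0,0,0.12],
)

```text
clock: 8.85
eef_pos: [0.4588, -0.0895, 0.2571]
tool_rot: [0.777, 0.629, 0.002, 0.002]
ft_force: [-0.1, 0.9, -0.8]
grip_width: 0.0851
grasp_force: 0.0
```

Run:
```python
from h import *
delta([.490,.427,.255])
c=cam("top"); u,v=px(c,[.458,-.089,.08]).astype(int)
```

```text
tcp [ 0.4588 -0.0895  0.2571] q [-0.19  0.16 -0.03  1.38  0.    1.59] d cm [51.16 -7.72  0.19] yang -0.21010005314061472
```

carry_out(
  increments=[8.5,4.5,-0.3,0,0,8.5,4.5,-0.3,0,0,8.5,4.5,-0.3,0,0,8.5,4.5,-0.2,0,0,8.5,0,0,0,0],
)

```text
clock: 9.52
eef_pos: [0.4832, 0.0917, 0.2536]
tool_rot: [0.774, 0.633, -0.0, -0.001]
ft_force: [0.1, -0.0, 0.1]
grip_width: 0.0854
grasp_force: 0.0
```

Run:
```python
from h import *
c=cam("wrist"); cv2.imwrite("pics/w2.png",c["pixels"])
for nm in ["guide_top","station","dip_beaker"]:
    for r in bot.place_of(c,nm)[:2]: p=w(c,r["xyz"]); print(nm,r["p"],p,px(c,p))
P=cloud(c); m=((np.abs(P[...,2]-.102)<.004)).astype(np.uint8)*255
h,_=cv2.findContours(m,cv2.RETR_CCOMP,cv2.CHAIN_APPROX_NONE)[:2]
for k in h:
    if 300<cv2.contourArea(k)<8000:
        e=cv2.fitEllipse(k); K=np.array(c["mtx"]); 
        d=rot(c)@np.linalg.inv(K)@np.array([e[0][0],e[0][1],1]); p=np.array(c["eye"])+d*(.102-c["eye"][2])/d[2]; print(e,cv2.contourArea(k),p)
delta([.490,.427,.255])
```

```text
guide_top 0.84 [0.49173981 0.0981501  0.10084808] [288.51977486 179.96524376]
station 0.68 [0.4982894  0.09912623 0.00229271] [292.33518035 158.66450009]
dip_beaker 0.64 [0.49615029 0.0955553  0.01110252] [291.27408315 163.56037307]
dip_beaker 0.63 [0.49786617 0.09719281 0.09761833] [295.71431467 178.82126047]
((294.4546203613281, 179.56866455078125), (25.402847290039062, 26.786848068237305), 76.55919647216797) 531.5 [0.49671717 0.09774676 0.102     ]
tcp [0.4831 0.0883 0.254 ] q [ 0.18  0.21  0.03  1.39 -0.    1.96] d cm [33.29 -6.27 -0.11] yang -0.20649502171909329
```

View pics/w2.png

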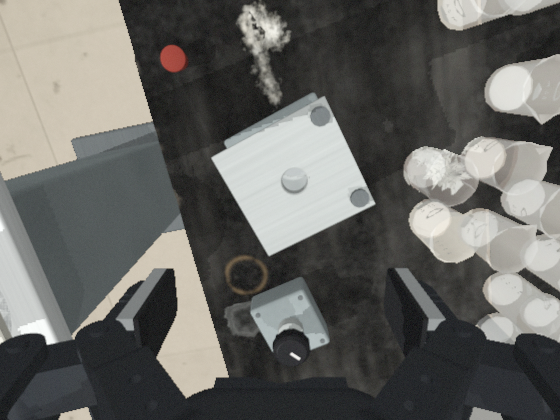

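The wrist view shows the guide hole at (294,180) with the cap at (292,345), its white mark turned. The ellipse fit puts the hole at about (0.497, 0.0975). Next I move to the probe.

carry_out(
  increments=[8.5,4.5,-0.9,0,0,8.5,4.5,-0.9,0,0,8.5,4.5,-0.9,0,0,8.5,4.5,-0.9,0,0,8.5,4,-0.9,0,0],
)

```text
clock: 10.35
eef_pos: [0.4849, 0.3138, 0.2543]
tool_rot: [0.777, 0.63, -0.0, 0.0]
ft_force: [0.8, 0.1, 0.3]
grip_width: 0.0851
grasp_force: 0.0
```

carry_out(
  increments=[8.5,4,-0.9,0,0,8.5,3,-0.5,0,0,8.5,0,0,0,0,8.5,0,0,0,0,8.5,0,0,0,0],
)

```text
clock: 10.98
eef_pos: [0.4854, 0.3835, 0.2546]
tool_rot: [0.777, 0.63, -0.0, 0.0]
ft_force: [0.1, -0.3, 0.1]
grip_width: 0.085
grasp_force: 0.0
```

Run:
```python
from h import *
c=cam("wrist"); cv2.imwrite("pics/w3.png",c["pixels"])
for nm in ["probe_grip","probe","plug_top","rest"]:
    for r in bot.place_of(c,nm)[:2]: p=w(c,r["xyz"]); print(nm,r["p"],p,px(c,p))
P=cloud(c).reshape(-1,3)
m=(np.abs(P[:,2]-.174)<.004)&(np.hypot(P[:,0]-.49,P[:,1]-.427)<.03)
q=P[m]; print(len(q),q.mean(0) if len(q) else 0,cv2.minEnclosingCircle(q[:,:2].astype(np.float32)) if len(q) else 0)
m=(np.abs(P[:,2]-.12)<.004)&(np.hypot(P[:,0]-.48,P[:,1]-.385)<.12)
print(cv2.minAreaRect(P[m][:,:2].astype(np.float32)))
delta([.490,.427,.14])
```

```text
probe_grip 0.8 [0.57603222 0.34940356 0.13074026] [401.82581695 216.0583937 ]
probe_grip 0.62 [0.49187114 0.42779759 0.1460186 ] [275.62268744 142.06731045]
probe 0.78 [0.49322374 0.43084674 0.11944318] [276.95177774 133.74897846]
probe 0.62 [0.57495032 0.34772135 0.10446061] [390.7821368  208.50453165]
plug_top 0.93 [0.4740593  0.34383578 0.13399645] [276.20959839 249.01505552]
plug_top 0.59 [ 0.40250816  0.22359889 -0.00108547] [242.18506259 302.63628241]
rest 0.84 [ 4.83126027e-01  3.79103593e-01 -2.32817640e-04] [278.80432863 171.38563689]
rest 0.33 [ 4.96168347e-01  9.88703839e-02 -4.70632736e-04] [331.61481979 369.82912726]
782 [0.49156911 0.42955992 0.17319393] ((0.4916529953479767, 0.4293224513530731), 0.010003181174397469)
((0.5172775983810425, 0.3775956332683563), (0.16003762185573578, 0.1315368115901947), 78.36708068847656)
tcp [0.4852 0.3845 0.2546] q [0.67 0.48 0.41 1.5  0.   2.45] d cm [ 4.25 -0.4  11.46] yang -0.2067798326230754
```

View pics/w3.png

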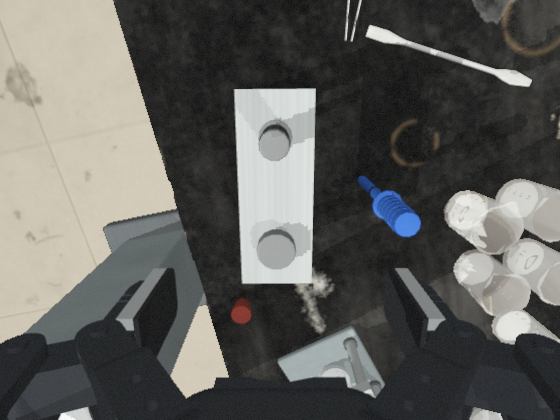

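The wrist view shows the ribbed probe head at (275,140), the plug at (276,248) and the blue look-alike at (400,215), which is well clear of the grasp. Fitting the head top gives (0.4917, 0.4293).

carry_out(
  increments=[8.5,2.3,-0.2,0,0,8.5,2.2,-0.1,0,0,8.5,0,0,3,0,8.5,0,0,3,0,8.5,0,0,0,0],
)

```text
clock: 11.85
eef_pos: [0.4897, 0.4284, 0.1913]
tool_rot: [0.776, 0.631, -0.003, 0.0]
ft_force: [-0.0, -0.2, -0.8]
grip_width: 0.0848
grasp_force: 0.0
```

Run:
```python
from h import *
delta([.4916,.4293,.133])
```

```text
tcp [0.4897 0.4284 0.1913] q [0.72 0.57 0.4  1.4  0.   2.5 ] d cm [0.16 0.19 5.83] yang -0.20594056736317073
```

carry_out(
  increments=[8.5,0,0,3,0,8.5,0,0,2,0,8.5,0,0,1,0,8.5,0,0,0,0,8.5,0,0,0,0],
)

```text
clock: 12.48
eef_pos: [0.492, 0.4303, 0.1359]
tool_rot: [0.776, 0.631, 0.001, -0.0]
ft_force: [-0.2, -0.4, 1.1]
grip_width: 0.0849
grasp_force: 0.0
```

Run:
```python
from h import *
delta([.4916,.4293,.133])
```

```text
tcp [0.492  0.4303 0.1359] q [0.72 0.59 0.29 1.27 0.   2.5 ] d cm [-0.11 -0.02  0.29] yang -0.20603270182437092
```

carry_out(
  increments=[8.5,-0.1,0,0.2,0,1,0,0,0,0,1,0,0,0,0,1,0,0,0,0,1,0,0,0,0],
)

```text
clock: 13.1
eef_pos: [0.4911, 0.4289, 0.1326]
tool_rot: [0.776, 0.631, 0.0, -0.0]
ft_force: [-0.3, 0.5, -1.5]
grip_width: 0.0188
grasp_force: 58.5
```

carry_out(
  increments=[1,0,0,0,0,1,0,0,0,0,1,0,0,0,0,1,0,0,-0.5,0,1,0,0,0,0],
)

```text
clock: 13.72
eef_pos: [0.4912, 0.4288, 0.1375]
tool_rot: [0.776, 0.631, 0.0, 0.0]
ft_force: [-0.2, 0.5, -1.3]
grip_width: 0.0183
grasp_force: 58.5
```

carry_out(
  increments=[1,0,0,-2,0,1,0,0,-2.5,0,1,0,0,-2.5,0,1,0,0,-2.5,0,1,0,0,-2.5,0],
)

```text
clock: 14.35
eef_pos: [0.491, 0.4286, 0.2578]
tool_rot: [0.776, 0.631, -0.0, 0.0]
ft_force: [-0.2, -0.5, -0.7]
grip_width: 0.0186
grasp_force: 58.6
```

carry_out(
  increments=[1,0,0,-1.5,0,1,0,0,0,0,1,0,0,0,0,1,0,0,0,0,1,0,0,0,0],
)

```text
clock: 14.98
eef_pos: [0.4908, 0.4286, 0.2714]
tool_rot: [0.776, 0.631, -0.001, 0.0]
ft_force: [-0.1, 1.4, -0.6]
grip_width: 0.0185
grasp_force: 58.6
```

Run:
```python
from h import *
o=bot.get_obs(); print(o["grip_width"],o["grasp_force"]); delta([.497,.0975,.272])
for n in ["side","top"]:
    c=cam(n)
    if n=="side": cv2.imwrite("pics/s2.png",cv2.resize(c["pixels"][60:340,100:420],None,fx=2,fy=2))
    for nm in ["probe_grip","probe_tip","probe_mark","probe"]:
        for r in bot.place_of(c,nm)[:2]: print(n,nm,round(r["p"],2),np.round(w(c,r["xyz"]),4))
```

```text
0.018485046393562986 58.567235469818115
tcp [0.4908 0.4286 0.2714] q [0.72 0.56 0.58 1.6  0.   2.49] d cm [-3.228e+01  7.380e+00 -2.000e-02] yang -0.20598027101844935
side probe_grip 0.65 [0.5758 0.3539 0.1305]
side probe_grip 0.56 [0.4916 0.4302 0.2903]
side probe_tip 0.97 [0.5734 0.347  0.0015]
side probe_tip 0.67 [0.494  0.4332 0.1602]
side probe_mark 0.96 [0.4929 0.4291 0.2155]
side probe_mark 0.67 [0.5719 0.3527 0.0568]
side probe 0.82 [0.4897 0.4334 0.2618]
side probe 0.57 [0.5787 0.35   0.1014]
top probe_grip 0.76 [0.4948 0.4249 0.2859]
top probe_grip 0.51 [0.5728 0.3439 0.1269]
top probe_tip 0.57 [0.4924 0.4264 0.1605]
top probe_tip 0.51 [ 0.5726  0.3532 -0.0048]
top probe_mark 0.77 [0.4892 0.43   0.2165]
top probe_mark 0.47 [0.5725 0.3522 0.0562]
top probe 0.75 [0.5731 0.3494 0.0982]
top probe 0.74 [0.4936 0.4282 0.2561]
```

View pics/s2.png

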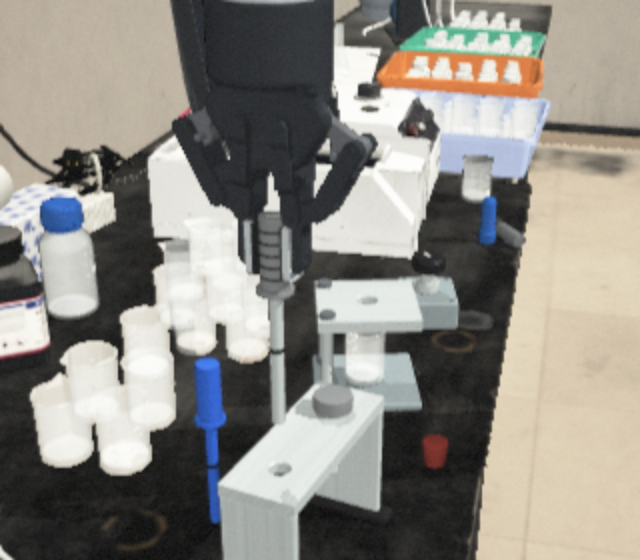

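The side view shows the probe hanging straight in the fingers, well clear of the rest, with the plug still in place. I now move it above the hole.

carry_out(
  increments=[1,-2,0.4,0,0,1,-4,0.9,0,0,1,-4.5,1,0,0,1,-4.5,1,0,0,1,-4.5,1,0,0],
)

```text
clock: 16.1
eef_pos: [0.4932, 0.2277, 0.2725]
tool_rot: [0.776, 0.631, 0.0, 0.0]
ft_force: [1.2, -0.2, -1.4]
grip_width: 0.0185
grasp_force: 58.6
```

carry_out(
  increments=[1,-4.5,1,0,0,1,-4.3,1,0,0,1,-3,0.8,0,0,1,-1,0.3,0,0,1,0,0,0,0],
)

```text
clock: 16.73
eef_pos: [0.4976, 0.0973, 0.2725]
tool_rot: [0.776, 0.63, 0.0, -0.0]
ft_force: [-0.2, 0.1, -1.5]
grip_width: 0.0185
grasp_force: 58.6
```

carry_out(
  increments=[1,0,0,0,0,1,0,0,0,0,1,0,0,0,0,1,0,0,0,0,1,0,0,0,0],
)

```text
clock: 17.35
eef_pos: [0.4974, 0.0976, 0.2723]
tool_rot: [0.776, 0.631, 0.0, -0.0]
ft_force: [0.0, 0.1, -1.5]
grip_width: 0.0185
grasp_force: 58.6
```

Run:
```python
from h import *
delta([.497,.0975,.272])
for n in ["side","top","wrist"]:
    c=cam(n)
    cv2.imwrite(f"pics/{n}3.png",c["pixels"])
    for nm in ["guide_top","probe_grip","probe_tip","probe_mark","probe"]:
        for r in bot.place_of(c,nm)[:3]:
            p=w(c,r["xyz"])
            if np.hypot(p[0]-.497,p[1]-.0975)<.05: print(n,nm,round(r["p"],2),np.round(p,4),np.round(px(c,p)))
```

```text
tcp [0.4974 0.0976 0.2723] q [0.19 0.24 0.11 1.44 0.   1.97] d cm [-0.02 -0.04  0.03] yang -0.20570845449598055
side probe_grip 0.71 [0.4953 0.0959 0.2929] [286. 119.]
side probe_grip 0.5 [4.99e-01 9.46e-02 1.00e-04] [281. 252.]
side probe_tip 0.74 [0.5004 0.1019 0.1603] [281. 185.]
side probe_mark 0.81 [0.4972 0.0968 0.2171] [284. 157.]
side probe_mark 0.19 [0.4953 0.1027 0.259 ] [285. 137.]
side probe 0.59 [0.4953 0.1006 0.2594] [285. 137.]
top guide_top 0.85 [0.5026 0.0926 0.1012] [294. 201.]
wrist guide_top 0.81 [0.4952 0.0936 0.0982] [278. 188.]
wrist guide_top 0.71 [0.497  0.0992 0.2848] [278. 284.]
wrist probe_grip 0.88 [0.4976 0.1009 0.2859] [278. 281.]
wrist probe_grip 0.49 [0.4981 0.0939 0.1568] [282. 205.]
wrist probe_tip 0.89 [0.4978 0.0936 0.1602] [281. 207.]
wrist probe_mark 0.76 [0.4972 0.0966 0.2165] [280. 230.]
wrist probe 0.87 [0.4943 0.0983 0.2627] [272. 263.]
wrist probe 0.47 [0.4952 0.0946 0.2182] [277. 235.]
```

View pics/wrist3.png

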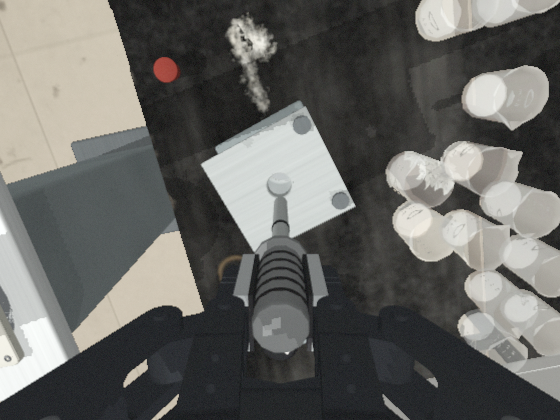

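The wrist view shows the stem running from the head at (280,320) to its tip at about (280,200), just below the hole at (279,184). Next I work out the stem axis against the hole from the depth data.

Run:
```python
from h import *
from scipy.optimize import least_squares
for n in ["wrist","side"]:
    c=cam(n); Pm=cloud(c); P=Pm.reshape(-1,3)
    m=(P[:,2]>.163)&(P[:,2]<.235)&(np.hypot(P[:,0]-.497,P[:,1]-.0975)<.02)
    q=P[m]
    f=lambda a:np.hypot(q[:,0]-a[0]-a[2]*(q[:,2]-.2),q[:,1]-a[1]-a[3]*(q[:,2]-.2))-.005
    s=least_squares(f,[.497,.0975,0,0],loss="soft_l1",f_scale=.001).x
    print(n,len(q),"axis at mark",s[:2]+s[2:]*.0177,"tip",s[:2]-s[2:]*.041,"tilt",s[2:],"rms",np.std(f(s)), "ztip",P[m][:,2].min())
    K=np.array(c["mtx"])
    mk=((np.abs(Pm[...,2]-.102)<.004)).astype(np.uint8)*255
    for k in cv2.findContours(mk,cv2.RETR_CCOMP,cv2.CHAIN_APPROX_NONE)[0]:
        if 60<cv2.contourArea(k)<4000:
            e=cv2.fitEllipse(k); d=rot(c)@np.linalg.inv(K)@np.array([*e[0],1]); p=np.array(c["eye"])+d*(.102-c["eye"][2])/d[2]; print(np.round(e[0]),np.round(e[1],1),p)
    y,x=np.nonzero(mk); q=Pm[y,x]; q=q[np.hypot(q[:,0]-.497,q[:,1]-.0975)<.09]
    print("plate",cv2.minAreaRect(q[:,:2].astype(np.float32)))
```

```text
wrist 540 axis at mark [0.49792104 0.09773599] tip [0.4979109  0.09770255] tilt [0.00017275 0.00056966] rms 0.00022235364006951668 ztip 0.16378748839461704
[340. 200.] [15.5 17. ] [0.54817482 0.07158302 0.102     ]
[301. 124.] [17.1 18.1] [0.52619556 0.14539257 0.102     ]
plate ((0.4966830611228943, 0.09679949283599854), (0.10422760248184204, 0.1003732979297638), 16.46491050720215)
side 178 axis at mark [0.49794957 0.09884372] tip [0.49768947 0.09844953] tilt [0.00443106 0.0067153 ] rms 0.0013309986500656956 ztip 0.16334535464222744
[230. 319.] [ 4.9 43.8] [0.49592399 0.46388565 0.102     ]
[ 67. 217.] [22.3 46.9] [0.90253993 0.23145933 0.102     ]
[530. 212.] [32.5 73. ] [-0.00676349 -0.01958574  0.102     ]
[284. 212.] [24.3 63.3] [0.49387236 0.1043404  0.102     ]
[101. 201.] [ 8.9 34.4] [0.87882549 0.14795377 0.102     ]
[132. 179.] [ 6.7 22.8] [0.87809406 0.01497699 0.102     ]
[ 29. 181.] [ 3.5 77.5] [1.10034268 0.08392046 0.102     ]
[228. 153.] [  2.9 107.5] [ 0.71869103 -0.22801938  0.102     ]
[253. 140.] [ 2.7 56.5] [ 0.68327183 -0.36076338  0.102     ]
[147. 118.] [ 2.5 89. ] [ 1.10007407 -0.51298386  0.102     ]
plate ((0.49617403745651245, 0.0985274612903595), (0.10471446812152863, 0.10343190282583237), 16.85025405883789)
```

carry_out(
  increments=[1,0,-0.1,1,0,1,0,0,1.5,0,1,0,0,1.5,0,1,0,0,0.7,0,1,0,0,0,0],
)

```text
clock: 18.98
eef_pos: [0.4959, 0.0976, 0.2244]
tool_rot: [0.776, 0.631, -0.001, -0.0]
ft_force: [0.4, 0.5, -0.5]
grip_width: 0.0185
grasp_force: 58.6
```

carry_out(
  increments=[1,0,0,0,0,1,0,0,0,0,1,0,0,0,0,1,0,0,0,0,1,0,0,0,0],
)

```text
clock: 19.6
eef_pos: [0.4965, 0.0977, 0.2254]
tool_rot: [0.776, 0.631, 0.0, 0.0]
ft_force: [0.4, -0.4, -0.7]
grip_width: 0.0187
grasp_force: 58.6
```

Run:
```python
from h import *
from scipy.optimize import least_squares
delta([.4965,.0975,.1566])
c=cam("wrist"); Pm=cloud(c); P=Pm.reshape(-1,3)
m=(P[:,2]>.115)&(P[:,2]<.185)&(np.hypot(P[:,0]-.497,P[:,1]-.0975)<.02); q=P[m]
f=lambda a:np.hypot(q[:,0]-a[0]-a[2]*(q[:,2]-.15),q[:,1]-a[1]-a[3]*(q[:,2]-.15))-.005
s=least_squares(f,[.497,.0975,0,0],loss="soft_l1",f_scale=.001).x
print(s,np.std(f(s)))
q=P[np.abs(P[:,2]-.102)<.004]; q=q[np.hypot(q[:,0]-.497,q[:,1]-.0975)<.09]
print("plate",cv2.minAreaRect(q[:,:2].astype(np.float32)))
a=px(c,[.4967,.0975,.102]); print(a)
K=np.array(c["mtx"]); u0,v0=(a-[70,52]).astype(int)
im=cv2.resize(c["pixels"][v0:v0+105,u0:u0+140],None,fx=5,fy=5,interpolation=cv2.INTER_CUBIC)
# expected hole circle in yellow, stem axis foot in red
T=np.linspace(0,6.28,40)
pts=np.array([[(px(c,[.4967+.011*np.cos(t),.0973+.011*np.sin(t),.102])-[u0,v0])*5+2] for t in T]).astype(np.int32)
cv2.polylines(im,[pts],True,(0,255,255),1)
tip=(px(c,[s[0],s[1],.109])-[u0,v0])*5; cv2.circle(im,tuple(int(i) for i in tip),3,(0,0,255),-1)
cv2.imwrite("pics/w4.png",im)
```

```text
tcp [0.4965 0.0977 0.2254] q [0.19 0.25 0.01 1.32 0.   1.97] d cm [-0.02  0.01  6.88] yang -0.20598245814599286
[4.96963907e-01 9.79599941e-02 1.86821349e-04 6.93192058e-04] 0.00022112491494928732
plate ((0.49660420417785645, 0.09678161889314651), (0.10440026968717575, 0.10037317126989365), 16.40681266784668)
[280.16823693 198.49579831]
```

View pics/w4.png

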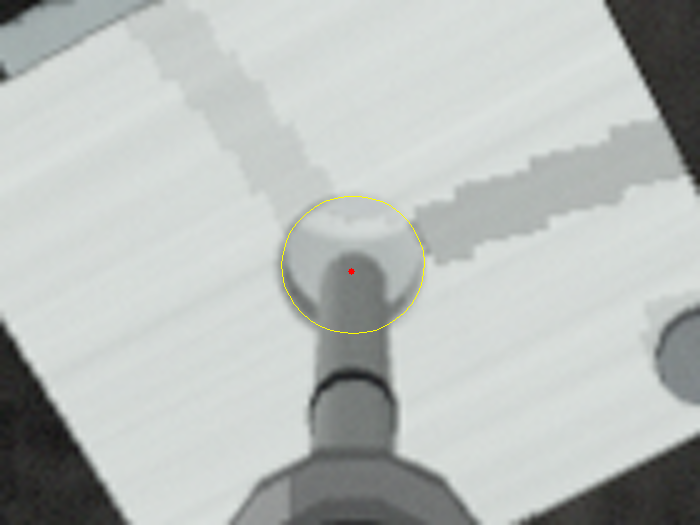

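The close-up shows the hole outline (282–425, 195–333) matching the predicted circle. The stem tip is centred in it at (351,271), within 1 mm. I lower slowly from here.

carry_out(
  increments=[1,-0.06,0,0.5,0,1,0,0,0.8,0,1,0,0,0.8,0,1,0,0,0.8,0,1,0,0,0.8,0],
)

```text
clock: 20.27
eef_pos: [0.4962, 0.097, 0.1876]
tool_rot: [0.776, 0.631, -0.0, -0.0]
ft_force: [-0.8, -0.5, -0.2]
grip_width: 0.0186
grasp_force: 58.6
```

carry_out(
  increments=[1,0,0,0.8,0,1,0,0,0.8,0,1,0,0,0.8,0,1,0,0,0.6,0,1,0,0,0.2,0],
)

```text
clock: 20.9
eef_pos: [0.4961, 0.097, 0.1558]
tool_rot: [0.776, 0.631, -0.0, -0.0]
ft_force: [-0.2, 0.1, -2.8]
grip_width: 0.0185
grasp_force: 58.6
```

carry_out(
  increments=[1,0,0,0,0,1,0,0,0,0,1,0,0,0,0,1,0,0,0,0,1,0,0,0,0],
)

```text
clock: 21.52
eef_pos: [0.4963, 0.0971, 0.1564]
tool_rot: [0.776, 0.631, 0.0, 0.0]
ft_force: [-0.9, -0.7, -1.5]
grip_width: 0.0188
grasp_force: 58.6
```

Run:
```python
from h import *
from scipy.optimize import least_squares
delta([.4965,.097,.1566])
c=cam("wrist"); Pm=cloud(c); P=Pm.reshape(-1,3)
m=(P[:,2]>.106)&(P[:,2]<.122)&(np.hypot(P[:,0]-.497,P[:,1]-.0975)<.02); q=P[m]
f=lambda a:np.hypot(q[:,0]-a[0],q[:,1]-a[1])-.005
s=least_squares(f,[.497,.0975],loss="soft_l1",f_scale=.001).x; print(len(q),s,np.std(f(s)))
c=cam("side")
for r in bot.place_of(c,"probe_mark")[:2]: print(r["p"],w(c,r["xyz"]))
for r in bot.place_of(c,"dip_beaker")[:2]: print(r["p"],w(c,r["xyz"]))
cv2.imwrite("pics/s4.png",cv2.resize(c["pixels"][130:270,210:360],None,fx=4,fy=4,interpolation=cv2.INTER_CUBIC))
```

```text
tcp [0.4963 0.0971 0.1564] q [ 0.19  0.3  -0.12  1.15  0.    1.97] d cm [-0.    0.02 -0.02] yang -0.2060261759990571
161 [0.49687273 0.09732233] 0.00018880335666693655
0.78 [0.49442786 0.09969347 0.10313128]
0.56 [0.57571884 0.34804655 0.05836343]
0.63 [0.49540426 0.09591874 0.01511294]
```

View pics/s4.png

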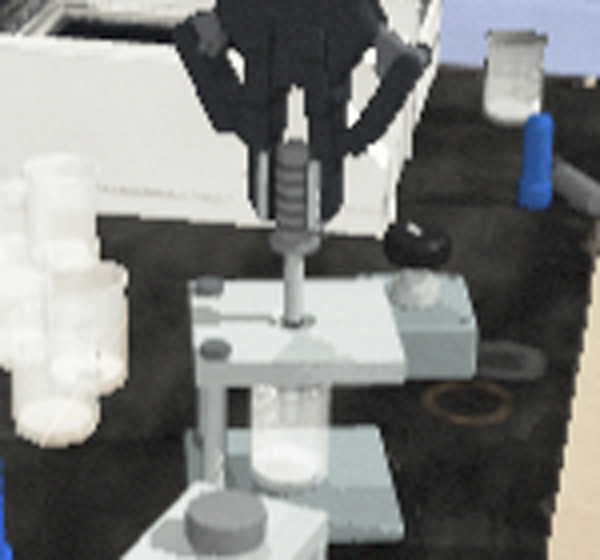

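The side view shows the probe upright in the hole at (293,318), with the ring at plate level and the stem inside the beaker without touching. The cap is up. I hold for over 3 s, then hand in.

carry_out(
  increments=[1,0,0,0,0,1,0,0,0,0,1,0,0,0,0,1,0,0,0,0,1,0,0,0,0],
)

```text
clock: 22.35
eef_pos: [0.4963, 0.0971, 0.1563]
tool_rot: [0.776, 0.631, 0.0, 0.0]
ft_force: [0.2, 0.4, -0.8]
grip_width: 0.0185
grasp_force: 58.6
```

carry_out(
  increments=[1,0,0,0,0,1,0,0,0,0,1,0,0,0,0,1,0,0,0,0,1,0,0,0,0],
)

```text
clock: 22.98
eef_pos: [0.4964, 0.0971, 0.1563]
tool_rot: [0.776, 0.631, 0.0, 0.0]
ft_force: [-0.3, -0.2, -0.5]
grip_width: 0.0186
grasp_force: 58.6
```

carry_out(
  increments=[1,0,0,0,0,1,0,0,0,0,1,0,0,0,0,1,0,0,0,0,1,0,0,0,0],
)

```text
clock: 23.6
eef_pos: [0.4963, 0.0971, 0.1563]
tool_rot: [0.776, 0.631, 0.0, 0.0]
ft_force: [0.4, -0.2, -0.7]
grip_width: 0.0185
grasp_force: 58.6
```

carry_out(
  increments=[1,0,0,0,0,1,0,0,0,0,1,0,0,0,0,1,0,0,0,0,1,0,0,0,0],
)

```text
clock: 24.22
eef_pos: [0.4963, 0.0971, 0.1563]
tool_rot: [0.776, 0.631, 0.0, -0.0]
ft_force: [-0.6, -0.3, -1.0]
grip_width: 0.0187
grasp_force: 58.6
```

carry_out(
  increments=[1,0,0,0,0,1,0,0,0,0,1,0,0,0,0,1,0,0,0,0,1,0,0,0,0],
)

```text
clock: 24.85
eef_pos: [0.4963, 0.0971, 0.1563]
tool_rot: [0.776, 0.631, 0.0, 0.0]
ft_force: [-0.8, 0.4, -0.8]
grip_width: 0.0188
grasp_force: 58.6
```

```bash
python3 -c "
from h import *
delta([.4965,.097,.1566]); print(bot.job_done())"
```

```text
tcp [0.4963 0.0971 0.1563] q [ 0.19  0.3  -0.12  1.15 -0.    1.97] d cm [-0.    0.02 -0.03] yang -0.20597408429766434
the job is handed in; nothing more can be done
None
```

I handed the job in at about 25 s, verdict not shown: stop button pressed and released, cap turned to its end stop, and the probe held still and centred in the guide hole (within about 1 mm by the wrist camera), ring at plate level, for over 3 s.

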